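Set the batch dial of the lid stamper by clicks and stamp

TASK

Set the lid stamper to batch four: push in the dial's knob and turn it anticlockwise back to the zero stop, then clockwise exactly four clicks. Then press the stamp button fully down and let it come up again; do not stamp on any other setting. Press the knob firmly but not hard (never above 20 N), and leave the lids, bottles, jars and twine where they are.

Things in the scene. Friction and masses are not known exactly. Their poses are not given: they have to be found in the camera images.
- dial (a joint): Ring of the dial: aluminium disc, 84 mm across, round the knob's foot, with a raised black pointer. Radians: 0 = detent at the zero stop (pointer at the long tick), growing clockwise from above. A detent (click) every 0.2618 rad (15 degrees), a tick each, 0 to 10. About 0.2 N m per click; past half-way it snaps on by itself. Solid stop 0.04 rad below 0. Only the pushed-in knob turns it.
- dial_axis (a point): On the dial's vertical axis at deck height; x away from the long tick, z up. The dial is set in u = 0 to 12 mm high, u differs, is not reported and must be felt. Heights above this point: grey fixed housing (108 mm across) 0 to 18 mm; ring's top 21+u; knob's skirt (66 mm across) 37+u to 41+u; knob's round ribbed grip (41 mm across) 41+u to 66+u, all black plastic.
- knob (a joint): Angle of the knob, rad, clockwise from above; no limits. Standing up it turns idly. Pushed down it sinks 8 mm on a spring (3 N at first, 11 N when bottomed); from about 6 mm (9 N) two pins under it enter between 8 round-topped pegs on the ring and drive it, with up to 20 degrees of play at each reversal. If they land on pegs, turn a little. Let go, it springs up; the ring stays.
- dial_housing: The dial's fixed grey housing, origin at the same point as dial_axis, same axes. Turn the knob gripped by its sides with the fingertips just over or on the skirt, pushing with 10 to 16 N.
- dial_overload (a joint): How far the dial's sprung mount has been pushed down into the housing, m: 0 unless the knob is pressed with more than 18 N, then 1 mm per 3 N; more than 2 mm (24 N) ruins it.
- stamp (a joint): Travel of the stamp button, a round black push button 34 mm across in a grey housing: 0 = up, 6 mm = fully down (5 N). It springs back.
- stamp_top (a point): Centre of the stamp button's top face while it is up; z up.
- console: Lid stamper: white box 260 (x) by 360 (y) by 70 mm high, aluminium deck, origin under its centre, x away from the robot. On its middle line, at x = 20 to 130 mm, a grey stamping head 60 mm wide, 110 mm above the deck. Dial and button stand nearer the robot, one left and one right (either way round), about 95 mm off the middle. Fixed.
- lid: Brass-coloured jar lid, 62 mm across, 13 mm high, lying in the nest under the stamping head; origin under its centre. Stays.
- small_lid: Brass-coloured lid, 44 mm across, 12 mm high, on the deck's front middle, origin under its centre. Stays.
- corked_a: Small clear corked bottle, 36 mm across, 84 mm high, on a far corner of the deck, origin under its centre. Stays.
- corked_b: Another such corked bottle on the other far corner. Stays.
- jar_a: Amber jar with a brass-coloured lid, 66 mm across, 85 mm high, on the table at the left; origin under its centre. Stays.
- jar_b: Another such jar, on the table at the right. Stays.
- twine: Upright spool, 56 mm across, 90 mm high, on the table at the left; origin under its centre. Stays.

How it is judged:
By the outcome, as a careful person would: the job done as asked, in the order asked, and still so for the second after the job is handed in, with the robot touching nothing.
It also fails if it takes over 61 s, if anything falls off the work surface, if the arm or the gripper's body presses on something with over 40 N, if the wrist force passes 120 N, or if a joint passes its speed limit or range.

ROBOT

A 6-joint arm with a two-finger parallel gripper is mounted at the origin on the work surface. World frame = base frame: x ahead of the robot, y to its left, z up, the work surface at z = 0. Lengths are in mm, angles in rad, forces in N, time in s.
With the tool pointing down it reaches from about 275 to 750 mm from the base axis. Payload 10.2 kg.
Tool frame: the origin (TCP) lies between the finger pads; the fingertips stand 22 mm ahead of it and the grasp point (between the pads) lies 3 mm ahead of it (ctrl.nose_length is the distance from the TCP to the fingertips, in mm); z points along the fingers, y is the line along which they close (so a half turn about z gives the same grasp; the last joint's range is limited). The gripper opens to 85 mm and grips with 20 to 120 N. Pads are 22 mm wide; open, the fingers measure 114 mm over their backs; the gripper's body (76 mm by 85 mm) begins 54 mm behind the grasp point. The pads swing forward as they close: fully open they stand 13 mm farther back than shut.
Start: joints at [1.107, 0.313, 1.498, -0, 1.331, -0.223], TCP at [125.215, 509.856, 253.294] pointing down, gripper open.
Joint ranges: [-2.94, 2.94], [-0.97, 2.17], [0.19, 2.56], [-1.23, 4.37], [0.02, 3.11], [-2.88, 2.88]. Speed limits (rad/s): [2.39, 2.39, 3.01, 3.14, 3.14, 3.14].

INTERFACE

Orientations are given as a unit quaternion [w, x, y, z].
In Python, from rig import sense, imaging, ctrl gives the robot as it stands. The module is installed in compiled form; this text tells all that it offers.
- The arm moves only by the tool apply_moves, never from a script. Its argument "commands" is a list of rows, each a list of 5 numbers: the gripper command: -1 is fully open, 1 is shut, values between are in proportion, then the shift along the tool's x, y, z in mm, then the turn about the tool's z in degrees. A call has 1 to 20 rows; each row shifts and turns the commanded pose from where the row before left it, along the tool's axes as they then stand; what a row does not reach is not made up. A row lasts 1/8 s, in which the tool goes at most 62.5 mm and 10.7 degrees, less where a joint would pass 70% of its speed; a pose out of reach is approached as far as the arm can. A call is refused whole if a number of a shift passes 62.5 or a number of a turn 10.7, either way. A call with a gripper value outside its range is refused whole. The fingers move at their own pace and stop on an object; "newtons" is the grip in N (left out, the last holds). Time passes only in rows, so rows that do not move let the fingers close. It gives the time, the measured TCP pose, the force, the opening and the grip force at its end, in the units of the state.
- sense(): the state, without advancing time (a new reading comes with each control period).
- imaging.capture(name): name is "scene" or "top" or "wrist"; returns the picture (384x512x3 uint8, blue, green, red); there is no depth.
- imaging.calibration(name): a dict with "camera_matrix" (3x3 intrinsics, pixels), "world_to_cam" (4x4, takes a point from world to camera coordinates). Camera axes: x right, y up, looking along -z (the intrinsics and any distortion apply to the point x, -y, -z); pixel columns grow to the right and rows downward; lengths in mm; the calibration is good to about 2 mm. A picture is of the moment at which its call begins: read the wrist's pose just before it. calibration takes no time and is no camera call; for the wrist camera it gives the pose at the moment of the call.
- ctrl.finish_job(): hands the job in; it is judged then, once.
The state is a dict: "time_s": time; "joints": joint angles; "dq": joint speeds; "tau": joint torques, N m; "eef_pos": TCP position; "ee_rot": TCP orientation; "force": force on the tool from outside, world axes, zero at the start; "wrist_torque": the same for the moment, N m; "grip_width": opening from 0.0 (shut) to 1.0 (fully open); "grip_force": force on a finger pad.
Only numpy, scipy, OpenCV 4.12 (cv2) and the standard library are available. Lean on these libraries where they do the work, as an engineer would, in place of code of your own. Each camera call takes 0.05 s, during which the arm holds its last target. There are 200 camera calls.

## Working session

There is one attempt and no reset: what is moved stays moved. The work goes in short steps, Python scripts to look and compute and a tool call to move; the robot and the scene stay as the last step left them, time stands still between calls to the robot, and variables do not carry over. Pictures are saved under pics/ and viewed, at most 10 in all, crops included, and the job is handed in when it is done.

Besides the shell and the picture viewer there is one more tool, called after "Request:" in YAML: its name, and indented under it one key for each argument. apply_moves: Moves the arm, as the interface text tells. Its arguments: {"type":"object","properties":{"commands":{"type":"array","items":{"type":"array","items":{"type":"number"}}},"newtons":{"type":"number"}},"required":["commands"]}

```bash
mkdir -p pics; cat > h.py <<'E'
from rig import sense, imaging, ctrl
import numpy as np, cv2
def ray(name,u,v,z,cal=None):
    c=cal or imaging.calibration(name); K=np.array(c["camera_matrix"]);T=np.array(c["world_to_cam"])
    d=np.linalg.inv(K)@[u,v,1]; d=np.array([d[0],-d[1],-d[2]])
    R=T[:3,:3];o=-R.T@T[:3,3];w=R.T@d
    return o+w*(z-o[2])/w[2]
def proj(name,p,cal=None):
    c=cal or imaging.calibration(name); K=np.array(c["camera_matrix"]);T=np.array(c["world_to_cam"])
    q=T[:3,:3]@np.array(p,float)+T[:3,3]; q=K@[q[0],-q[1],-q[2]]; return q[:2]/q[2]
E
python3 - <<'E'
from h import *
for n in("top","scene"):
    im=imaging.capture(n); cv2.imwrite(f"pics/{n}0.png",im)
    c=imaging.calibration(n); print(n,{k:np.round(v,3).tolist() for k,v in c.items()})
print(sense())
E
```

```text
top {'camera_matrix': [[470.702, 0.0, 255.891], [0.0, 470.702, 193.063], [0.0, 0.0, 1.0]], 'world_to_cam': [[-0.002, -1.0, 0.005, -24.609], [0.987, -0.001, 0.158, -627.32], [-0.158, 0.006, 0.987, -1731.931], [0.0, 0.0, 0.0, 1.0]]}
scene {'camera_matrix': [[366.887, 0.0, 254.486], [0.0, 366.887, 192.047], [0.0, 0.0, 1.0]], 'world_to_cam': [[-0.387, 0.922, -0.001, 234.159], [-0.733, -0.307, 0.607, 405.515], [0.559, 0.236, 0.795, -1449.334], [0.0, 0.0, 0.0, 1.0]]}
{'time_s': 0.1, 'joints': array([ 1.10659101e+00,  3.13422366e-01,  1.49835201e+00, -1.11929497e-05,
        1.33099794e+00, -2.23361508e-01]), 'dq': array([-0.00123291, -0.00240347, -0.00231231, -0.0009906 ,  0.00038034,
        0.00064453]), 'tau': array([ 2.55412764e-03, -4.12903154e+01, -2.60146129e+01, -1.13709473e-04,
        2.91497730e-03, -3.47468657e-06]), 'eef_pos': array([125.1268822 , 509.66456731, 252.78122053]), 'ee_rot': array([-1.93685944e-04,  1.20129723e-01,  9.92758028e-01, -5.57149816e-04]), 'force': array([ 0.12324704,  0.1911117 , -0.80379286]), 'wrist_torque': array([-0.0136732 ,  0.0258533 ,  0.01652713]), 'grip_force': 0.0, 'grip_width': 1.002486961864898}
```

View pics/top0.png

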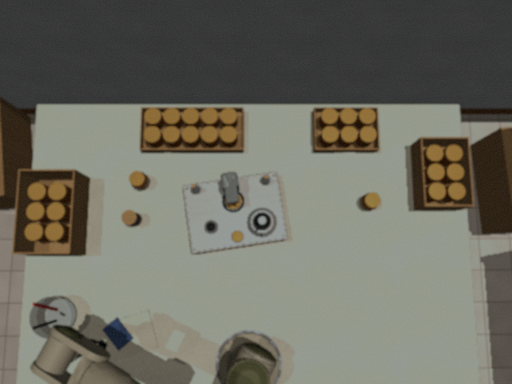

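View pics/scene0.png

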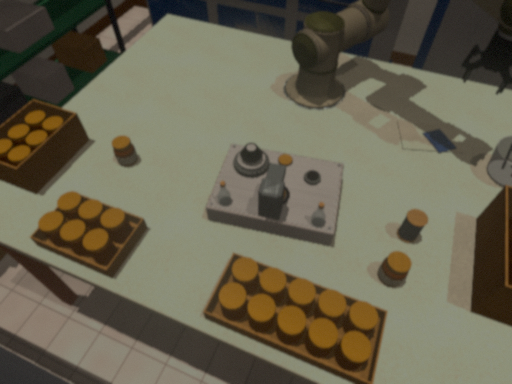

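Top: the dial (knob about 262,221) is on the right, the stamp button (211,227) on the left, and the head at (231,188). The scene view agrees, with the dial at (251,155) and the button at (312,177).

```bash
python3 - <<'E'
from h import *
print("knob top",ray("top",262,221,142),"button",ray("top",211,227,80))
print("scene knob",ray("scene",251,147,142),"btn",ray("scene",312,176,80))
for p in [(185,184),(278,174),(287,240),(193,252)]: print(ray("top",*p,70))
im=cv2.imread("pics/top0.png")[160:260,170:300]; cv2.imwrite("pics/topc.png",cv2.resize(im,None,fx=6,fy=6,interpolation=cv2.INTER_CUBIC)*1)
from scipy.spatial.transform import Rotation as R
s=sense();q=s['ee_rot'];print(R.from_quat([*q[1:],q[0]]).as_matrix().round(3))
c=imaging.calibration("wrist");T=np.array(c["world_to_cam"]);print(c["camera_matrix"],-T[:3,:3].T@T[:3,3],T[:3,:3].round(3))
E
```

```text
knob top [512.0244235 -46.4044757 142.       ] button [496.27065869 140.02006831  80.        ]
scene knob [513.55280749 -49.28913222 142.        ] btn [497.62752332 137.59824881  80.        ]
[658.70506488 240.52976711  70.        ]
[ 696.72555282 -108.69302511   70.        ]
[ 448.84181036 -139.60921739   70.        ]
[405.46343066 205.64735395  70.        ]
[[-0.971  0.239 -0.001]
 [ 0.239  0.971 -0.001]
 [ 0.    -0.001 -1.   ]]
[[277.53841903   0.         254.16830284]
 [  0.         277.53841903 192.88205524]
 [  0.           0.           1.        ]] [ 43.15290171 530.23700029 372.37919026] [[ 0.239  0.971  0.   ]
 [-0.919  0.226 -0.324]
 [-0.314  0.077  0.946]]
```

View pics/topc.png

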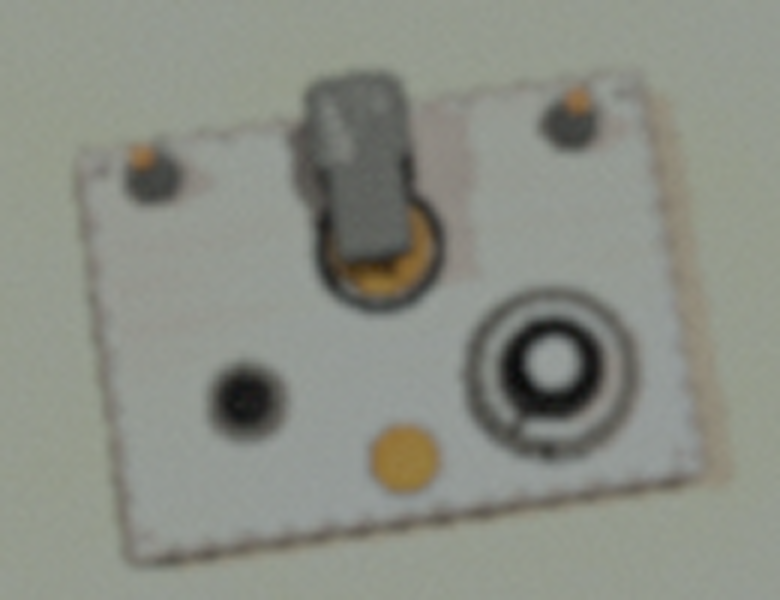

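Request:
apply_moves:
  commands:
    - [-1,-36.5,-32,-2,0]
    - [-1,-36.5,-32,-2,0]
    - [-1,-36.5,-32,-2,0]
    - [-1,-36.5,-32,-2,0]
    - [-1,-36.5,-32,-2,0]
    - [-1,-36.5,-32,-2,0]
    - [-1,-36.5,-32,-2,0]
    - [-1,-36.5,-32,-2,0]
    - [-1,-36.5,-32,-2,0]
    - [-1,-36.5,-32,-2,0]
    - [-1,-36.5,-32,-2,0]
    - [-1,-36.5,-32,-2,0]
    - [-1,-36.5,-32,-2,0]
    - [-1,-36.5,-32,-2,0]
    - [0,0,0,0,0]
    - [0,0,0,0,0]

```text
time_s: 2.1
eef_pos: [514.2, -46.6, 280.9]
ee_rot: [-0.0, 0.12, 0.993, 0.0]
force: [0.2, 0.3, -0.1]
grip_width: 0.604
grip_force: 0.0
```

```bash
cat >> h.py <<'E'
from scipy.spatial.transform import Rotation as R
def pose():
    s=sense();q=s['ee_rot'];M=R.from_quat([*q[1:],q[0]]).as_matrix()
    print("t",round(s['time_s'],2),"pos",s['eef_pos'].round(1),"yaw",round(float(np.degrees(np.arctan2(M[1,0],M[0,0]))),1),"j6",s['joints'][5].round(2),"F",s['force'].round(1),"Mz",s['wrist_torque'].round(2),"gw",round(s['grip_width'],3),"gf",round(s['grip_force'],1))
    return s['eef_pos'],M
def look(name):
    p,M=pose();c=imaging.calibration("wrist");im=imaging.capture("wrist");cv2.imwrite(f"pics/{name}.png",im);np.savez(f"pics/{name}.npz",K=c["camera_matrix"],T=c["world_to_cam"])
    return im,c,p,M
def load(name):
    d=np.load(f"pics/{name}.npz");return dict(camera_matrix=d["K"],world_to_cam=d["T"])
E
python3 - <<'E'
from h import *
look("w1")
E
```

```text
t 2.1 pos [514.2 -46.6 280.9] yaw 166.2 j6 -1.65 F [ 0.2  0.3 -0.1] Mz [-0.05  0.02 -0.01] gw 0.604 gf 0.0
```

View pics/w1.png

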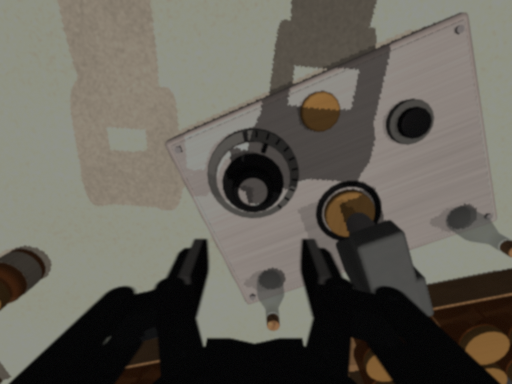

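Wrist view: the dial is at about (253,175), ticks run along its upper-right, and the button is at (410,121). I'll enlarge the dial.

```bash
python3 - <<'E'
from h import *
im=cv2.imread("pics/w1.png")[110:230,190:320]
im=cv2.resize(im,None,fx=5,fy=5,interpolation=cv2.INTER_CUBIC)
im=(255*(im/255.)**0.6).astype('uint8')
cv2.imwrite("pics/w1c.png",im)
c=load("w1")
for z in(140,146): print(z,ray("wrist",254,190,z,c))
print("ring c",ray("wrist",253,172,90,c),"btn",ray("wrist",411,121,82,c))
E
```

```text
140 [515.78193352 -46.59944277 140.        ]
146 [513.86026674 -46.13074976 146.        ]
ring c [510.30631877 -46.39382285  90.        ] btn [497.65540618 138.26313089  82.        ]
```

View pics/w1c.png

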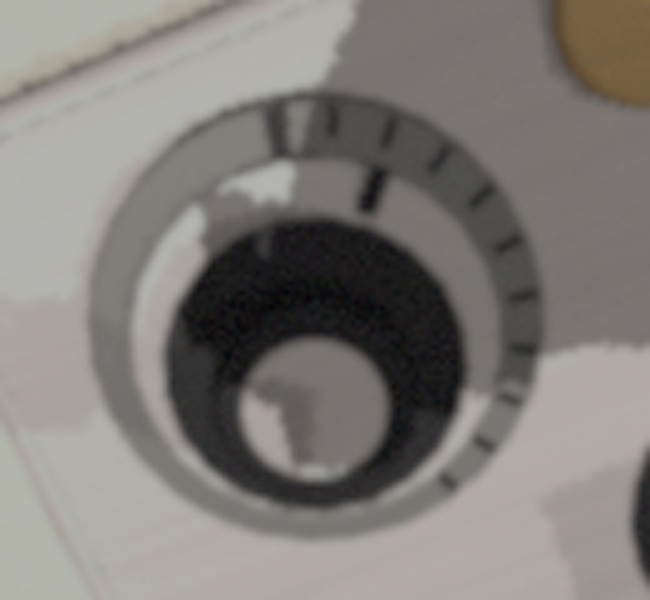

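```bash
python3 - <<'E'
from h import *
c=load("w1"); f=lambda p:(190+p[0]/5-.4,110+p[1]/5-.4)
h=ray("",*f((315,316)),88,c);print("housing c",h)
for u in(0,6,12):
    k=ray("",*f((314,407)),136+u,c); s=ray("",*f((316,362)),111+u,c);print(u,"knob",k[:2],"skirt c",s[:2])
ang=lambda p,z:(lambda w:np.degrees(np.arctan2(w[1]-h[1],w[0]-h[0])))(ray("",*f(p),z,c))
t=[(277,128),(333,120),(388,130),(440,157),(482,196),(510,243),(523,295)]
print([round(ang(p,88),1) for p in t]); 
for u in(0,6,12): print(u,[round(ang(p,93+u),1) for p in((378,172),(370,208))])
print("small-lid etc; btn",ray("wrist",411,121,82,c))
E
```

```text
housing c [511.6262348 -47.2048232  88.       ]
0 knob [517.70503232 -48.7263453 ] skirt c [515.85983107 -47.93842665]
6 knob [515.76880753 -48.2165072 ] skirt c [514.12898807 -47.48892687]
12 knob [513.83258274 -47.7066691 ] skirt c [512.39814506 -47.03942708]
[np.float64(177.1), np.float64(161.0), np.float64(145.2), np.float64(128.8), np.float64(112.6), np.float64(97.2), np.float64(82.1)]
0 [np.float64(143.8), np.float64(140.9)]
6 [np.float64(144.7), np.float64(142.2)]
12 [np.float64(145.6), np.float64(143.4)]
small-lid etc; btn [497.65540618 138.26313089  82.        ]
```

Request:
apply_moves:
  commands:
    - [-0.3,1.5,-1,30,0]
    - [-0.3,0,0,30,10]
    - [-0.3,0,0,30,10]
    - [-0.3,0,0,26,0]
    - [-0.3,0,0,5,0]
    - [-0.3,0,0,0,0]

```text
time_s: 2.9
eef_pos: [513.1, -47.3, 161.1]
ee_rot: [0.0, 0.29, 0.957, -0.0]
force: [-0.1, 0.7, 0.4]
grip_width: 0.653
grip_force: 0.0
```

```bash
python3 - <<'E'
from h import *
print(ctrl.nose_length); look("w2")
E
```

```text
22.0
t 2.9 pos [513.1 -47.3 161.1] yaw 146.3 j6 -1.3 F [-0.1  0.7  0.4] Mz [ 0.06 -0.02  0.02] gw 0.653 gf 0.0
```

View pics/w2.png

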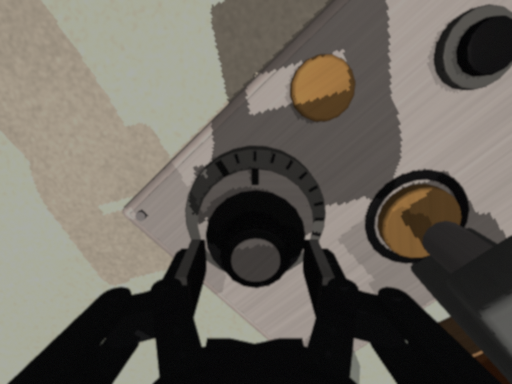

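Wrist near view: the fingers straddle the knob (its top centre is near 256,258), and the pointer at (254,177) stands at tick 2. I'll descend and feel for the skirt.

```bash
python3 - <<'E'
from h import *
c=load("w2")
for u in(6,9,12): print(u,ray("",255.5,258,136+u,c)[:2])
E
```

```text
6 [515.46543412 -47.89004521]
9 [513.88851002 -46.85820897]
12 [512.31158593 -45.82637273]
```

Request:
apply_moves:
  commands:
    - [-0.3,0,0,4,0]
    - [-0.3,0,0,3,0]
    - [-0.3,0,0,2,0]
    - [-0.3,0,0,0,0]

```text
time_s: 3.45
eef_pos: [512.9, -47.7, 151.2]
ee_rot: [-0.0, 0.291, 0.957, -0.0]
force: [0.1, 0.5, -0.1]
grip_width: 0.651
grip_force: 0.0
```

Request:
apply_moves:
  commands:
    - [-0.3,0,0,3,0]
    - [-0.3,0,0,2,0]
    - [-0.3,0,0,0,0]

```text
time_s: 3.82
eef_pos: [512.9, -47.7, 146.1]
ee_rot: [-0.0, 0.291, 0.957, 0.0]
force: [0.4, 0.1, -0.4]
grip_width: 0.649
grip_force: 0.0
```

Request:
apply_moves:
  commands:
    - [-0.3,0,0,2,0]
    - [-0.3,0,0,0,0]

```text
time_s: 4.08
eef_pos: [512.9, -47.7, 144.1]
ee_rot: [-0.0, 0.291, 0.957, 0.0]
force: [-0.6, 0.4, -0.2]
grip_width: 0.651
grip_force: 0.0
```

Request:
apply_moves:
  commands:
    - [-0.3,0,0,2,0]
    - [-0.3,0,0,0,0]

```text
time_s: 4.32
eef_pos: [512.9, -47.7, 142.1]
ee_rot: [-0.0, 0.291, 0.957, 0.0]
force: [-0.8, -0.5, 0.0]
grip_width: 0.65
grip_force: 0.0
```

Request:
apply_moves:
  commands:
    - [-0.3,0,0,1.5,0]
    - [-0.3,0,0,0,0]

```text
time_s: 4.58
eef_pos: [512.9, -47.7, 140.7]
ee_rot: [-0.0, 0.291, 0.957, -0.0]
force: [0.2, 0.7, 0.4]
grip_width: 0.648
grip_force: 0.0
```

Request:
apply_moves:
  commands:
    - [-0.3,0,0,1.5,0]
    - [-0.3,0,0,0,0]

```text
time_s: 4.82
eef_pos: [512.9, -47.7, 139.2]
ee_rot: [-0.0, 0.291, 0.957, 0.0]
force: [0.1, 0.5, -0.5]
grip_width: 0.65
grip_force: 0.0
```

Request:
apply_moves:
  commands:
    - [-0.3,0,0,1.5,0]
    - [-0.3,0,0,0,0]

```text
time_s: 5.08
eef_pos: [512.9, -47.7, 137.7]
ee_rot: [-0.0, 0.291, 0.957, -0.0]
force: [0.3, 0.3, -0.8]
grip_width: 0.649
grip_force: 0.0
```

Request:
apply_moves:
  commands:
    - [-0.3,0,0,1.5,0]
    - [-0.3,0,0,0,0]

```text
time_s: 5.32
eef_pos: [513.1, -47.8, 136.5]
ee_rot: [0.0, 0.291, 0.957, -0.0]
force: [-1.0, 0.6, 3.0]
grip_width: 0.65
grip_force: 1.7
```

Request:
apply_moves:
  commands:
    - [-0.3,0,0,-3,0]
    - [0.2,0,0,0,0]
    - [0.2,0,0,0,0]
    - [0.2,0,0,0,0]
  newtons: 40

```text
time_s: 5.82
eef_pos: [513.2, -47.4, 139.5]
ee_rot: [0.0, 0.291, 0.957, 0.0]
force: [2.3, 3.7, 4.0]
grip_width: 0.455
grip_force: 40.0
```

Request:
apply_moves:
  commands:
    - [0.2,0,0.4,2,0]
    - [0.2,0,0,2,0]
    - [0.2,0,0,0,0]

```text
time_s: 6.2
eef_pos: [513.3, -47.4, 135.5]
ee_rot: [0.0, 0.291, 0.957, -0.0]
force: [0.5, 2.9, 6.7]
grip_width: 0.454
grip_force: 40.3
```

Request:
apply_moves:
  commands:
    - [0.2,0,0,1.5,0]
    - [0.2,0,0,0,0]

```text
time_s: 6.45
eef_pos: [513.4, -47.4, 134.2]
ee_rot: [0.0, 0.291, 0.957, -0.0]
force: [0.1, 3.0, 8.5]
grip_width: 0.456
grip_force: 40.4
```

Request:
apply_moves:
  commands:
    - [0.2,0,0,1,0]
    - [0.2,0,0,0,0]

```text
time_s: 6.7
eef_pos: [513.4, -47.4, 133.3]
ee_rot: [0.0, 0.291, 0.957, -0.0]
force: [-0.2, 2.7, 9.4]
grip_width: 0.459
grip_force: 40.5
```

Request:
apply_moves:
  commands:
    - [0.2,0,0,1,0]
    - [0.2,0,0,0,0]

```text
time_s: 6.95
eef_pos: [513.4, -47.4, 132.4]
ee_rot: [0.0, 0.291, 0.957, -0.0]
force: [-1.6, 2.9, 9.9]
grip_width: 0.454
grip_force: 40.6
```

Request:
apply_moves:
  commands:
    - [0.2,0,0,0.7,0]
    - [0.2,0,0,0,0]

```text
time_s: 7.2
eef_pos: [513.4, -47.4, 131.9]
ee_rot: [0.001, 0.291, 0.957, -0.0]
force: [-1.3, 2.9, 12.1]
grip_width: 0.456
grip_force: 40.9
```

```bash
python3 -c "
from h import *
pose()"
```

```text
t 7.2 pos [513.4 -47.4 131.9] yaw 146.2 j6 -1.3 F [-1.3  2.9 12.1] Mz [ 0.44  0.21 -0.01] gw 0.456 gf 40.9
```

Request:
apply_moves:
  commands:
    - [0.2,0,0,0,-4]
    - [0.2,0,0,0,-4]
    - [0.2,0,0,0,-4]
    - [0.2,0,0,0,-4]
    - [0.2,0,0,0,0]

```text
time_s: 7.82
eef_pos: [513.2, -48.2, 131.9]
ee_rot: [0.0, 0.154, 0.988, -0.001]
force: [-2.4, -1.7, 11.9]
grip_width: 0.453
grip_force: 40.7
```

```bash
python3 -c "
from h import *
pose()"
```

```text
t 7.83 pos [513.2 -48.2 131.9] yaw 162.3 j6 -1.58 F [-2.4 -1.7 11.9] Mz [-0.44  0.56 -0.01] gw 0.453 gf 40.7
```

Request:
apply_moves:
  commands:
    - [0.2,0,0,0,-4]
    - [0.2,0,0,0,-4]
    - [0.2,0,0,0,0]

```text
time_s: 8.2
eef_pos: [513.2, -48.5, 131.9]
ee_rot: [0.0, 0.085, 0.996, -0.001]
force: [-3.8, -4.4, 11.4]
grip_width: 0.458
grip_force: 40.7
```

```bash
python3 -c "
from h import *
pose()"
```

```text
t 8.2 pos [513.2 -48.5 131.9] yaw 170.2 j6 -1.72 F [-3.8 -4.4 11.4] Mz [-0.84  0.6  -0.17] gw 0.458 gf 40.7
```

Request:
apply_moves:
  commands:
    - [0.2,0,0,0,-4]
    - [0.2,0,0,0,-4]
    - [0.2,0,0,0,0]

```text
time_s: 8.57
eef_pos: [513.2, -48.9, 131.9]
ee_rot: [0.0, 0.015, 1.0, -0.002]
force: [-4.2, -5.7, 10.9]
grip_width: 0.453
grip_force: 40.7
```

```bash
python3 -c "
from h import *
pose()"
```

```text
t 8.57 pos [513.2 -48.9 131.9] yaw 178.3 j6 -1.86 F [-4.2 -5.7 10.9] Mz [-1.18  0.56 -0.04] gw 0.453 gf 40.7
```

Request:
apply_moves:
  commands:
    - [0.2,0.4,-0.6,0.2,-4]
    - [0.2,0,0,0,-4]
    - [0.2,0,0,0,0]

```text
time_s: 8.95
eef_pos: [513.2, -49.5, 131.9]
ee_rot: [0.001, -0.054, 0.999, -0.002]
force: [-2.5, -4.6, 11.4]
grip_width: 0.452
grip_force: 40.8
```

```bash
python3 -c "
from h import *
pose()"
```

```text
t 8.95 pos [513.2 -49.5 131.9] yaw -173.8 j6 -2.0 F [-2.5 -4.6 11.4] Mz [-1.08  0.31 -0.22] gw 0.452 gf 40.8
```

Request:
apply_moves:
  commands:
    - [0.2,0,0,0,-4]
    - [0.2,0,0,0,0]

```text
time_s: 9.2
eef_pos: [513.2, -49.6, 131.9]
ee_rot: [0.001, -0.089, 0.996, -0.002]
force: [-2.3, -6.0, 9.5]
grip_width: 0.457
grip_force: 40.7
```

```bash
python3 -c "
from h import *
pose()"
```

```text
t 9.2 pos [513.2 -49.6 131.9] yaw -169.7 j6 -2.07 F [-2.3 -6.   9.5] Mz [-1.31  0.24 -0.1 ] gw 0.457 gf 40.7
```

Request:
apply_moves:
  commands:
    - [0.2,0,0,0,-4]
    - [0.2,0,0,0,0]

```text
time_s: 9.45
eef_pos: [513.3, -49.8, 132.0]
ee_rot: [0.001, -0.124, 0.992, -0.002]
force: [-2.2, -7.1, 11.3]
grip_width: 0.453
grip_force: 40.7
```

```bash
python3 -c "
from h import *
pose()"
```

```text
t 9.45 pos [513.3 -49.8 132. ] yaw -165.7 j6 -2.14 F [-2.2 -7.1 11.3] Mz [-1.51  0.3   0.02] gw 0.453 gf 40.7
```

Request:
apply_moves:
  commands:
    - [0.2,0.3,-0.6,0.2,-4]
    - [0.2,0,0,0,0]

```text
time_s: 9.7
eef_pos: [513.3, -50.2, 131.9]
ee_rot: [0.001, -0.159, 0.987, -0.002]
force: [-0.6, -5.5, 11.5]
grip_width: 0.454
grip_force: 40.9
```

```bash
python3 -c "
from h import *
pose()"
```

```text
t 9.7 pos [513.3 -50.2 131.9] yaw -161.8 j6 -2.21 F [-0.6 -5.5 11.5] Mz [-1.04  0.14 -0.1 ] gw 0.454 gf 40.9
```

Request:
apply_moves:
  commands:
    - [0.2,0,0,0,-3]
    - [0.2,0,0,0,0]

```text
time_s: 9.95
eef_pos: [513.4, -50.3, 131.9]
ee_rot: [0.001, -0.184, 0.983, -0.002]
force: [-1.6, -5.3, 10.7]
grip_width: 0.458
grip_force: 40.8
```

```bash
python3 -c "
from h import *
look('w3')"
```

```text
t 9.95 pos [513.4 -50.3 131.9] yaw -158.8 j6 -2.26 F [-1.6 -5.3 10.7] Mz [-1.18  0.13 -0.27] gw 0.458 gf 40.8
```

View pics/w3.png

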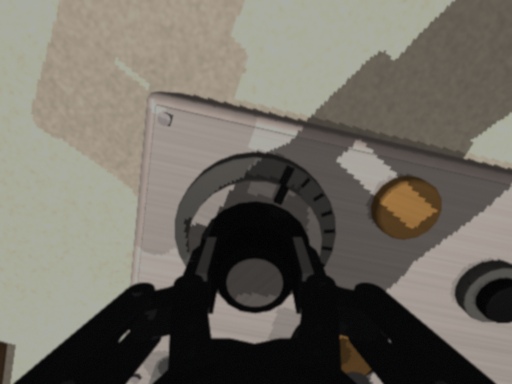

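Wrist: the pointer at (285,185) seems in line with the long tick (291,170). I'll check by projecting the tick positions.

```bash
python3 - <<'E'
from h import *
c=load("w3")
h=np.array([511.8,-47.2])
for k in range(-1,4):
    a=np.radians(177-15*k-0.); d=np.array([np.cos(a),np.sin(a)])
    print(k,proj("",[*(h+48*d),88],c).round(1),"ptr",proj("",[*(h+38*d),103],c).round(1))
im=cv2.imread("pics/w3.png")[140:220,220:350]
im=(255*(cv2.resize(im,None,fx=6,fy=6,interpolation=cv2.INTER_CUBIC)/255.)**0.5).astype('uint8')
cv2.imwrite("pics/w3c.png",im)
E
```

```text
-1 [271.6 161.8] ptr [270.  185.1]
0 [291.4 167.7] ptr [286.7 189.9]
1 [308.4 178.2] ptr [301.2 198.6]
2 [321.3 192.3] ptr [312.3 210.3]
3 [329.3 208.8] ptr [319.3 224.1]
```

View pics/w3c.png

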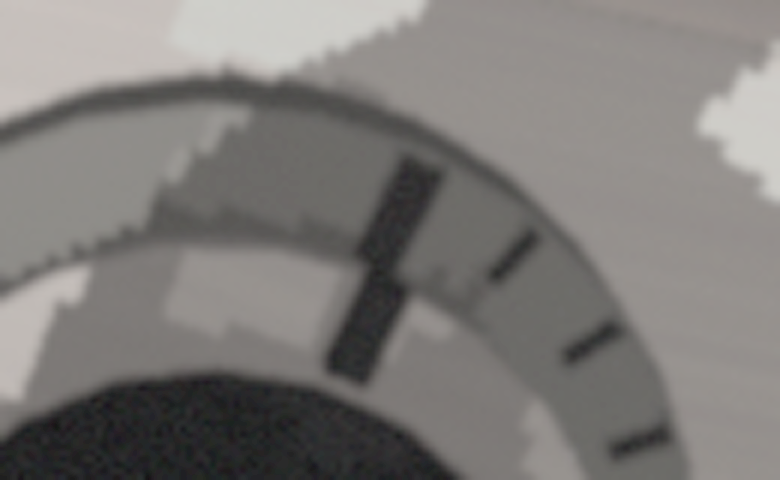

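The crop shows the pointer at the long tick. I'll feel for the stop.

Request:
apply_moves:
  commands:
    - [0.2,0,0,0.2,-3]
    - [0.2,0,0,0,0]

```text
time_s: 10.25
eef_pos: [513.5, -50.4, 131.8]
ee_rot: [0.001, -0.21, 0.978, -0.002]
force: [-1.3, -5.5, 11.9]
grip_width: 0.454
grip_force: 40.9
```

```bash
python3 -c "
from h import *
pose()"
```

```text
t 10.25 pos [513.5 -50.4 131.8] yaw -155.8 j6 -2.32 F [-1.3 -5.5 11.9] Mz [-1.25  0.11 -0.36] gw 0.454 gf 40.9
```

Request:
apply_moves:
  commands:
    - [0.2,0,0,0,-2.5]
    - [0.2,0,0,0,0]

```text
time_s: 10.5
eef_pos: [513.6, -50.5, 131.9]
ee_rot: [0.001, -0.231, 0.973, -0.002]
force: [-1.2, -6.9, 11.7]
grip_width: 0.451
grip_force: 40.8
```

```bash
python3 -c "
from h import *
look('w4')
c=load('w4')
im=cv2.imread('pics/w4.png')[140:220,220:350]
for z,r in((88,48),(103,38)):
  for a in(192,177,162):
    b=np.radians(a);print(a,z,proj('',[511.8+r*np.cos(b),-47.2+r*np.sin(b),z],c).round(1))
"
```

```text
t 10.5 pos [513.6 -50.5 131.9] yaw -153.3 j6 -2.36 F [-1.2 -6.9 11.7] Mz [-1.38  0.06 -0.63] gw 0.451 gf 40.8
192 88 [279.5 163.7]
177 88 [298.5 171.3]
162 88 [314.1 183.3]
192 103 [276.7 186.6]
177 103 [292.8 192.9]
162 103 [306.2 202.9]
```

```bash
cat >> h.py <<'E'
def ptr(name,z=101,h=(511.8,-47.2)):
    im=cv2.imread(f"pics/{name}.png",0).astype(np.float32);c=load(name)
    A=np.arange(40,240,1.)
    def prof(rs,z):
        P=np.array([[proj("",[h[0]+r*np.cos(np.radians(a)),h[1]+r*np.sin(np.radians(a)),z],c) for a in A] for r in rs],np.float32)
        return cv2.remap(im,P[...,0],P[...,1],cv2.INTER_LINEAR).mean(0)
    def mins(p,n):
        d=cv2.blur(p[None],(21,1),borderType=cv2.BORDER_REFLECT)[0]-p
        o=[]
        for _ in range(n):
            i=int(d.argmax());w=slice(max(i-3,0),i+4);ww=np.clip(d[w],0,None);o.append((round(float((A[w]*ww).sum()/ww.sum()),1),round(float(d[i]))));d[max(i-7,0):i+8]=-99
        return o
    print(name,"ptr",mins(prof((38,39,40),z),4),"ticks",mins(prof((46,48,50),88),6))
E
python3 -c "
from h import *
for n in('w1','w2','w3','w4'): ptr(n)"
```

```text
w1 ptr [(204.5, 18), (144.9, 17), (57.8, 16), (41.1, 13)] ticks [(177.3, 22), (162.1, 16), (82.0, 14), (113.1, 14), (66.7, 14), (97.4, 14)]
w2 ptr [(145.3, 25), (224.6, 9), (234.0, 8), (173.4, 8)] ticks [(53.1, 29), (82.0, 24), (97.4, 23), (67.0, 22), (113.1, 21), (129.1, 18)]
w3 ptr [(181.1, 28), (219.5, 26), (47.2, 17), (106.8, 16)] ticks [(97.3, 24), (113.0, 19), (80.0, 17), (129.2, 16), (161.8, 15), (178.8, 14)]
w4 ptr [(183.0, 27), (220.2, 26), (50.5, 21), (92.1, 13)] ticks [(113.1, 20), (97.5, 19), (49.4, 18), (129.2, 17), (84.4, 16), (178.3, 15)]
```

Request:
apply_moves:
  commands:
    - [0.2,0,0,0,5]
    - [0.2,0,0,0,5]
    - [0.2,0,0,0,5]
    - [0.2,0,0,0,5]
    - [0.2,0,0,0,0]

```text
time_s: 11.18
eef_pos: [513.2, -49.6, 131.8]
ee_rot: [0.001, -0.058, 0.998, -0.001]
force: [-2.3, -1.1, 14.2]
grip_width: 0.453
grip_force: 41.1
```

```bash
python3 -c "
from h import *
look('w5');ptr('w5')"
```

```text
t 11.18 pos [513.2 -49.6 131.8] yaw -173.3 j6 -2.01 F [-2.3 -1.1 14.2] Mz [-0.47  0.33 -0.05] gw 0.453 gf 41.1
w5 ptr [(179.1, 30), (215.6, 23), (78.6, 20), (49.7, 13)] ticks [(82.1, 28), (97.5, 24), (113.1, 22), (66.2, 18), (129.2, 18), (145.4, 18)]
```

Request:
apply_moves:
  commands:
    - [0.2,0,0,-0.2,5]
    - [0.2,0,0,0,5]
    - [0.2,0,0,0,5]
    - [0.2,0,0,0,0]

```text
time_s: 11.72
eef_pos: [513.0, -48.9, 131.8]
ee_rot: [0.001, 0.073, 0.997, -0.001]
force: [-1.9, 2.6, 14.4]
grip_width: 0.451
grip_force: 41.1
```

```bash
python3 -c "
from h import *
look('w6');ptr('w6')"
```

```text
t 11.72 pos [513.  -48.9 131.8] yaw 171.7 j6 -1.75 F [-1.9  2.6 14.4] Mz [0.27 0.27 0.14] gw 0.451 gf 41.1
w6 ptr [(176.4, 29), (234.6, 27), (64.8, 23), (214.1, 19)] ticks [(238.4, 28), (82.1, 28), (67.2, 26), (97.5, 26), (113.2, 22), (129.4, 21)]
```

Request:
apply_moves:
  commands:
    - [0.2,0,0,0,5]
    - [0.2,0,0,0,5]
    - [0.2,0,0,0,0]

```text
time_s: 12.15
eef_pos: [513.1, -48.4, 131.8]
ee_rot: [0.001, 0.159, 0.987, 0.0]
force: [-1.5, 5.0, 14.1]
grip_width: 0.46
grip_force: 41.1
```

```bash
python3 -c "
from h import *
look('w7');ptr('w7')"
```

```text
t 12.15 pos [513.1 -48.4 131.8] yaw 161.7 j6 -1.57 F [-1.5  5.  14.1] Mz [0.87 0.19 0.02] gw 0.46 gf 41.1
w7 ptr [(161.4, 28), (55.9, 24), (47.7, 8), (213.1, 7)] ticks [(82.1, 29), (67.1, 28), (97.5, 26), (113.3, 24), (129.2, 21), (41.8, 20)]
```

Request:
apply_moves:
  commands:
    - [0.2,0.2,0.6,0,5]
    - [0.2,0,0,-0.1,5]
    - [0.2,0,0,0,5]
    - [0.2,0,0,0,0]

```text
time_s: 12.7
eef_pos: [513.3, -47.6, 131.8]
ee_rot: [0.001, 0.287, 0.958, 0.0]
force: [0.4, 6.9, 11.4]
grip_width: 0.457
grip_force: 41.0
```

```bash
python3 -c "
from h import *
look('w8');ptr('w8')"
```

```text
t 12.7 pos [513.3 -47.6 131.8] yaw 146.6 j6 -1.31 F [ 0.4  6.9 11.4] Mz [ 1.04 -0.15  0.05] gw 0.457 gf 41.0
w8 ptr [(144.9, 29), (43.7, 24), (172.4, 7), (227.0, 7)] ticks [(52.5, 34), (82.1, 29), (97.5, 27), (67.1, 25), (113.2, 24), (129.1, 21)]
```

Request:
apply_moves:
  commands:
    - [0.2,0,0.4,0,5]
    - [0.2,0,0,0,5]
    - [0.2,0,0,0,5]
    - [0.2,0,0,0,0]

```text
time_s: 13.25
eef_pos: [513.8, -47.0, 131.9]
ee_rot: [0.001, 0.41, 0.912, 0.001]
force: [3.8, 7.9, 11.2]
grip_width: 0.455
grip_force: 41.1
```

```bash
python3 -c "
from h import *
look('w9');ptr('w9')"
```

```text
t 13.25 pos [513.8 -47.  131.9] yaw 131.6 j6 -1.05 F [ 3.8  7.9 11.2] Mz [ 1.41 -0.46  0.06] gw 0.455 gf 41.1
w9 ptr [(237.7, 43), (127.8, 39), (170.4, 15), (209.5, 13)] ticks [(82.0, 30), (97.4, 26), (67.1, 25), (113.1, 25), (52.2, 23), (129.1, 21)]
```

Request:
apply_moves:
  commands:
    - [0.2,0,0.5,0.1,5]
    - [0.2,0,0,0,5]
    - [0.2,0,0,0,0]

```text
time_s: 13.68
eef_pos: [514.3, -46.6, 131.9]
ee_rot: [0.001, 0.488, 0.873, 0.001]
force: [3.5, 8.2, 12.3]
grip_width: 0.453
grip_force: 41.2
```

```bash
python3 -c "
from h import *
look('w10');ptr('w10')"
```

```text
t 13.68 pos [514.3 -46.6 131.9] yaw 121.6 j6 -0.87 F [ 3.5  8.2 12.3] Mz [ 1.42 -0.5   0.06] gw 0.453 gf 41.2
w10 ptr [(118.1, 45), (229.4, 22), (170.2, 18), (198.4, 17)] ticks [(238.3, 32), (82.0, 29), (97.3, 28), (113.0, 25), (67.0, 24), (128.9, 21)]
```

Request:
apply_moves:
  commands:
    - [0.2,0,0,0,3]
    - [0.2,0,0,0,0]

```text
time_s: 13.98
eef_pos: [514.4, -46.6, 131.9]
ee_rot: [0.001, 0.51, 0.86, 0.001]
force: [4.0, 9.0, 11.3]
grip_width: 0.456
grip_force: 41.2
```

```bash
python3 -c "
from h import *
look('w11');ptr('w11')"
```

```text
t 13.97 pos [514.4 -46.6 131.9] yaw 118.7 j6 -0.82 F [ 4.   9.  11.3] Mz [ 1.53 -0.66  0.  ] gw 0.456 gf 41.2
w11 ptr [(111.7, 49), (227.2, 21), (195.7, 19), (169.3, 19)] ticks [(237.9, 44), (81.9, 29), (97.3, 28), (67.0, 25), (112.9, 24), (52.4, 21)]
```

Four clicks are set, with the pointer at tick 4 and zero torque. Next I'll let the knob up, open the gripper and rise.

Request:
apply_moves:
  commands:
    - [0.2,0,0.5,-2,0]
    - [0.2,0,0,-3,0]
    - [0.2,0,0,-3,0]
    - [-0.3,0,0,0,0]
    - [-0.3,0,0,0,0]
    - [-0.3,0,0,0,0]
    - [-0.3,0,0,-15,0]
    - [-0.3,0,0,-40,0]
    - [-0.3,0,0,-50,0]
    - [-0.3,0,0,0,0]
    - [-0.3,0,0,0,0]

```text
time_s: 15.4
eef_pos: [513.3, -47.0, 243.7]
ee_rot: [-0.0, 0.51, 0.86, -0.0]
force: [-0.2, -0.0, 0.1]
grip_width: 0.651
grip_force: 0.0
```

```bash
python3 - <<'E'
from h import *
im,c,p,M=look('w12');ptr('w12')
im=(255*(cv2.resize(im,(800,600),interpolation=cv2.INTER_CUBIC)/255.)**0.6).astype('uint8');cv2.imwrite("pics/w12b.png",im)
b=np.array([497.6,138.5,0]);print("tool delta",(M.T@(b-p)).round(1))
E
```

```text
t 15.4 pos [513.3 -47.  243.7] yaw 118.7 j6 -0.82 F [-0.2 -0.   0.1] Mz [0.06 0.04 0.  ] gw 0.651 gf 0.0
w12 ptr [(112.1, 36), (172.4, 24), (51.4, 22), (136.3, 2)] ticks [(52.8, 24), (176.9, 23), (82.1, 17), (97.3, 16), (113.0, 15), (67.2, 14)]
tool delta [170.3  75.4 243.7]
```

View pics/w12b.png

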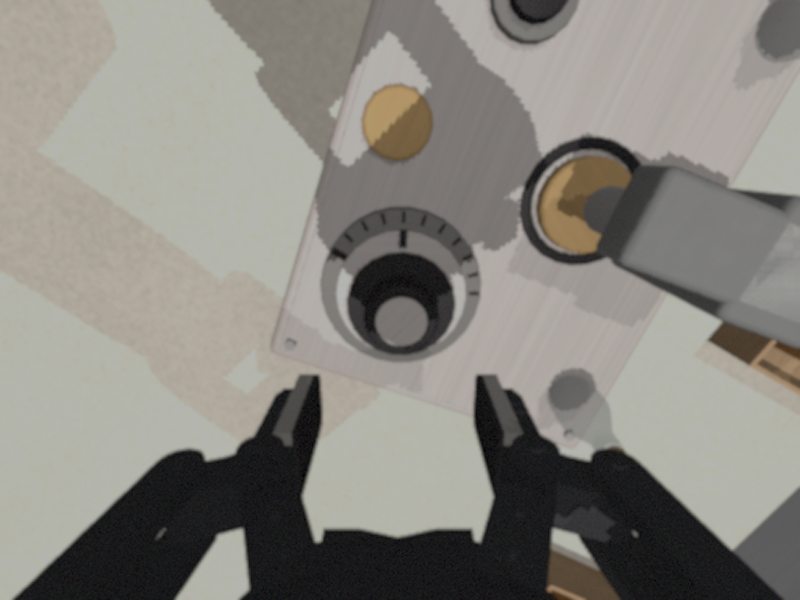

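The pointer (403,238) stands at tick 4, counting from the long tick (337,253). Next I'll shut the fingers and go over the button.

Request:
apply_moves:
  commands:
    - [1,28.4,12.5,0,0]
    - [1,28.4,12.5,0,0]
    - [1,28.4,12.5,0,0]
    - [1,28.4,12.5,0,0]
    - [1,28.4,12.5,0,0]
    - [1,28.4,12.5,0,0]
    - [1,0,0,40,0]
    - [1,0,0,40,0]
    - [1,0,0,20,0]
    - [1,0,0,0,0]
    - [1,0,0,0,0]
  newtons: 20

```text
time_s: 16.82
eef_pos: [497.9, 138.4, 144.3]
ee_rot: [0.0, 0.51, 0.86, 0.0]
force: [0.9, 0.2, -0.0]
grip_width: -0.0
grip_force: 0.0
```

```bash
python3 - <<'E'
from h import *
im,c,p,M=look('w13')
for z in(78,84,90): print(z,proj("",[497.6,138.4,z],c).round(1),proj("",[*p[:2],z],c).round(1))
im=(255*(cv2.resize(im,(800,600),interpolation=cv2.INTER_CUBIC)/255.)**0.6).astype('uint8');cv2.imwrite("pics/w13b.png",im)
E
```

```text
t 16.82 pos [497.9 138.4 144.3] yaw 118.7 j6 -0.46 F [ 0.9  0.2 -0. ] Mz [ 0.01 -0.03 -0.01] gw -0.0 gf 0.0
78 [254.4 219.8] [254.7 220. ]
84 [254.4 223.3] [254.7 223.5]
90 [254.4 227.1] [254.8 227.2]
```

View pics/w13b.png

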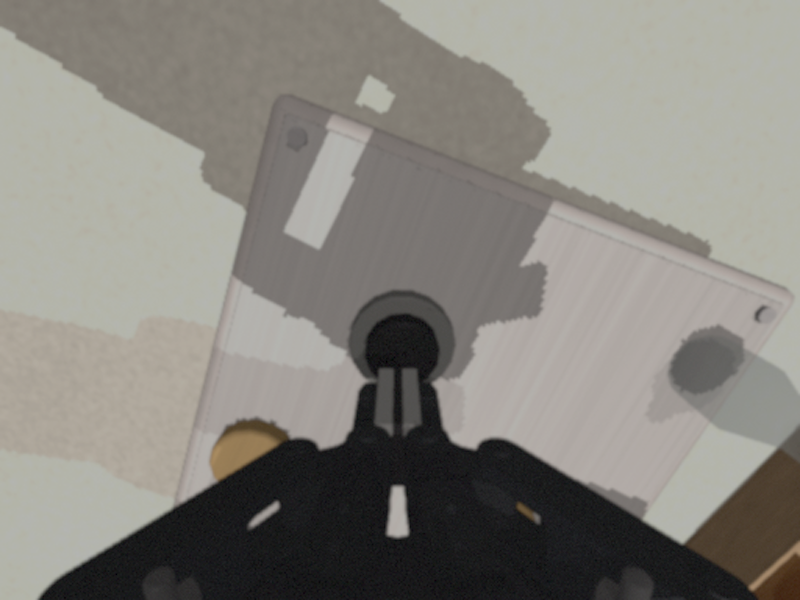

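The button is centred near (401,350), within about 1 mm of the tool axis, and the tips are narrower than the button. I'll descend and press.

Request:
apply_moves:
  commands:
    - [1,0,1,15,0]
    - [1,0,0,8,0]
    - [1,0,0,0,0]

```text
time_s: 17.25
eef_pos: [498.1, 138.9, 119.9]
ee_rot: [-0.001, 0.51, 0.86, -0.0]
force: [0.4, -0.1, 0.2]
grip_width: 0.002
grip_force: 0.0
```

Request:
apply_moves:
  commands:
    - [1,0,0,4,0]
    - [1,0,0,0,0]

```text
time_s: 17.5
eef_pos: [498.4, 138.9, 116.6]
ee_rot: [-0.0, 0.51, 0.86, -0.0]
force: [-0.0, 0.0, 0.6]
grip_width: -0.002
grip_force: 0.0
```

Request:
apply_moves:
  commands:
    - [1,0,0,3,0]
    - [1,0,0,0,0]

```text
time_s: 17.75
eef_pos: [498.6, 138.9, 113.8]
ee_rot: [0.0, 0.51, 0.86, 0.0]
force: [1.1, 0.5, 2.3]
grip_width: -0.002
grip_force: 0.7
```

Request:
apply_moves:
  commands:
    - [1,0,0,3,0]
    - [1,0,0,0,0]

```text
time_s: 18.0
eef_pos: [498.7, 138.9, 110.8]
ee_rot: [0.0, 0.51, 0.86, 0.0]
force: [-0.1, -0.4, 3.8]
grip_width: -0.002
grip_force: 1.6
```

Request:
apply_moves:
  commands:
    - [1,0,0,2,0]
    - [1,0,0,0,0]

```text
time_s: 18.25
eef_pos: [498.6, 138.9, 108.8]
ee_rot: [0.0, 0.51, 0.86, 0.0]
force: [0.6, 0.1, 5.1]
grip_width: -0.002
grip_force: 2.2
```

Request:
apply_moves:
  commands:
    - [1,0,0,1.5,0]
    - [1,0,0,0,0]

```text
time_s: 18.5
eef_pos: [498.7, 138.9, 107.9]
ee_rot: [0.0, 0.51, 0.86, 0.0]
force: [-1.7, -0.6, 11.8]
grip_width: 0.002
grip_force: 5.6
```

Bottomed: the force jumped to 11.8 N. I'll press slightly more, then lift clear.

Request:
apply_moves:
  commands:
    - [1,0,0,0.4,0]
    - [1,0,0,0,0]
    - [1,0,0,-5,0]
    - [1,0,0,-15,0]
    - [1,0,0,-50,0]
    - [1,0,0,-50,0]
    - [1,0,0,-20,0]
    - [1,0,0,0,0]
    - [1,0,0,0,0]

```text
time_s: 19.62
eef_pos: [497.9, 138.9, 245.6]
ee_rot: [-0.001, 0.51, 0.86, -0.001]
force: [0.8, -0.3, -0.2]
grip_width: -0.0
grip_force: 0.0
```

```bash
python3 - <<'E'
from h import *
look('w14'); ptr('w14')
im=imaging.capture("top");print(cv2.absdiff(im[160:260,230:300],cv2.imread("pics/top0.png")[160:260,230:300]).mean())
c=load('w14');g=cv2.imread('pics/w14.png',0)
u,v=proj("",[498,138.8,92],c);print(u,v)
ys,xs=np.where(g[int(v)-20:int(v)+20,int(u)-20:int(u)+20]<45);print(xs.mean()+int(u)-20,ys.mean()+int(v)-20,len(xs))
E
```

```text
t 19.62 pos [497.9 138.9 245.6] yaw 118.7 j6 -0.46 F [ 0.8 -0.3 -0.2] Mz [0.   0.04 0.02] gw -0.0 gf 0.0
w14 ptr [(238.5, 13), (226.5, 8), (74.8, 2), (191.2, 1)] ticks [(144.0, 13), (85.0, 11), (159.8, 11), (127.9, 5), (183.1, 5), (110.0, 4)]
4.4946190476190475
254.9532278019673 184.97051942104454
255.79981801637854 179.24112829845313 1099
```

```bash
python3 -c "
from rig import ctrl
print(ctrl.finish_job())"
```

```text
the job is handed in; nothing more can be done
None
```

The dial went back to the zero stop, then four clicks clockwise (camera showed the pointer at tick 4), and the stamp button was pressed to its end stop once and released; knob force read at most 14.4 N and the job was handed in at about 20 s.

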